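Swap the open dessert-sauce bottle

ROBOT

A 6-joint arm with a two-finger parallel gripper is mounted at the origin on the work surface. World frame = base frame: x ahead of the robot, y to its left, z up, the work surface at z = 0. Lengths are in mm, angles in rad, forces in N, time in s.
With the tool pointing down it reaches from about 350 to 950 mm from the base axis. Payload 17.4 kg.
Tool frame: the origin (TCP) lies between the finger pads; the fingertips stand 17 mm ahead of it and the grasp point (between the pads) lies 2 mm behind it; x points along the fingers, y is the direction in which the jaws open and shut, and the axes are right-handed (so a half turn about x gives the same grasp; the last joint's range is limited). The gripper opens to 93 mm and grips with 3 to 60 N. Pads are 15 mm wide; open, the fingers measure 128 mm over their backs; the gripper's body (75 mm by 188 mm) begins 65 mm behind the grasp point.
Start: joints at [-1.357, 0.116, 1.442, -0, 1.584, -0.038], TCP at [168.165, -653.722, 209.246] pointing down, gripper open.
Joint ranges: [-2.83, 2.83], [-0.83, 2.19], [0.07, 2.5], [-1.14, 4.28], [0.01, 3], [-2.97, 2.97]. Speed limits (rad/s): [1.89, 1.89, 2.22, 3.14, 3.14, 3.14].

INTERFACE

Orientations are given as a unit quaternion [w, x, y, z].
In Python, from rig import sensors, optics, close_job, models gives the robot as it stands.
- The arm moves only by the tool step_arm, never from a script. Its argument "moves" is a list of rows, each a list of 7 numbers: the turn, a rotation vector about the tool's x, y, z in rad, then the shift along the tool's x, y, z in mm, then the finger opening in mm, from 0 to 93. In form: [[rx, ry, rz, tx, ty, tz, jaw], ...]. A call has 1 to 12 rows; each row shifts and turns the commanded pose from where the row before left it, along the tool's axes as they then stand; what a row does not reach is not made up. A row lasts 1/8 s, in which the tool goes at most 62.5 mm and 10.7 degrees, less where a joint would pass 70% of its speed; a pose out of reach is approached as far as the arm can. A call with a gripper value outside its range is refused whole. The fingers move at their own pace and stop on an object; "squeeze" is the grip in N (left out, the last holds). Time passes only in rows, so rows that do not move let the fingers close. It gives the time, the measured TCP pose, the force and the opening at its end, in the units of the state.
- sensors.get_state(): the state, without advancing time (a new reading comes with each control period).
- optics.camera(name): name is "side" or "top"; returns (picture, depth): 420x560x3 uint8, red, green, blue; 420x560 float32, mm along the optical axis (not along the pixel's ray), 0 where there is no reading.
- optics.camera_info(name): a dict with "mtx" (3x3 intrinsics, pixels), "extrinsics" (4x4, takes a point from world to camera coordinates). Camera axes: x right, y up, looking along -z (the intrinsics and any distortion apply to the point x, -y, -z); pixel columns grow to the right and rows downward; lengths in mm; the calibration is good to about 2 mm. A picture is of the moment at which its call begins. camera_info takes no time and is no camera call.
- close_job(): hands the job in, once; it reports no verdict.
Trained networks look in the newest picture that a camera, given by its name, has taken for a name from the list of things; names that differ only in an ending like _2 or _b are one class to them, and where a whole thing is asked for, a point or a joint stands for the part that bears it (a point fixed in the world has none). Each returns a list of dicts, best first, with "conf" (0 to 1); they miss things now and then, are a little off and sometimes report something else, mostly with a low value. They report only what shows in the picture. A call takes as long as a camera call. They do not tell look-alikes from the thing itself.
- models.search_frame(label, camera): "xyz" ([x, y, z] in mm, in world coordinates, good to about 4 mm: the middle of the surface that is visible of it).
The state is a dict: "time": time; "qpos": joint angles; "joint_vel": joint speeds; "joint_efforts": joint torques, N m; "eef_pos": TCP position; "orientation": TCP orientation; "ft_force": force on the tool from outside, world axes, zero at the start; "torque": the same for the moment, N m; "opening": finger opening in mm.
Only numpy, scipy, OpenCV 4.12 (cv2) and the standard library are available. Lean on these libraries where they do the work, as an engineer would, in place of code of your own. Each camera call takes 0.05 s, during which the arm holds its last target. There are 200 camera calls.

TASK

The chocolate sauce bottle in the steel caddy was left open: press its flip-top cap shut until it clicks. Flick open the cap of the red strawberry bottle so that it stands ready for the next desserts, and leave the yellow vanilla cap shut. Keep all three bottles standing in the caddy, and the cup, the plates and the jug where they are.

Things in the scene. Friction and masses are not known exactly. Their poses are not given: they have to be found in the camera images.
- caddy: Stainless caddy fixed to the counter, 73 x 214 x 70 mm high (x, y, z), wall 3 mm; three square cells side by side along y, centres 70 mm apart, dividers 60 mm high, one bottle in each with 2 to 3 mm of play per side. Origin: centre of the underside; z up; -x is the front, to which all cap tabs point. Loop handles stick out 19 mm at both y ends.
- choc: Dark brown chocolate bottle, about 0.5 kg, loose in one of the cells (which one varies). Body 62 x 62 mm, 112 mm high, then shoulder and neck; white cap base 52 mm across, 128 to 152 mm up; brown flip lid 51 mm across, its top at 165.5 mm when shut. Origin: centre of the underside, 3 mm above the caddy's; z up; -x is the front, where the lid's tab is.
- straw: Red strawberry sauce bottle with a red lid, otherwise like choc.
- vanilla: Pale yellow vanilla sauce bottle with a pale yellow lid, otherwise like choc.
- choc_cap (a joint): Chocolate lid's angle, rad: 0 shut, 1.65 to 2.05 open (upright, leaning a little back). All caps: the hinge springs the lid open towards 2.0; a catch at the front snaps in over the last 0.1 rad. 3 to 5 N down near the lid's front clicks it shut; let go earlier it springs open. 1 to 2 N up under the tab frees the catch and the lid springs open by itself, if nothing is in its way. Lid 12 g.
- straw_cap (a joint): Strawberry lid's angle, rad, as choc_cap; it starts shut.
- vanilla_cap (a joint): Vanilla lid's angle, rad, as choc_cap; it starts shut.
- choc_cap_hinge (a point): Middle of the chocolate cap's hinge line (which runs along the bottle's y): 27.5 mm behind the bottle's axis (+x of the bottle), 152.5 mm above its underside. Axes as the bottle's.
- straw_cap_hinge (a point): The same point of the strawberry cap.
- vanilla_cap_hinge (a point): The same point of the vanilla cap.
- choc_cap_tab (a point): Middle of the front edge of the chocolate lid's thumb tab; moves with the lid. Tab 22 mm wide (y), 4.5 mm thick, sticking out 12 mm from the lid's round edge, its edge 65.3 mm from the hinge. Shut: 37.8 mm in front of the bottle's axis, underside 153.5 mm above the bottle's underside, free below down to the shoulder at 112 mm. Axes: the bottle's when shut, turning with the lid.
- straw_cap_tab (a point): The same point of the strawberry lid.
- vanilla_cap_tab (a point): The same point of the vanilla lid.
- cup: White mug, 82 mm across, 62 mm high, handle at its +y; stands beyond the caddy. Origin: centre of the underside. Leave it where it is.
- plates: Stack of white dessert plates, 170 mm across, 46 mm high, to the left of the caddy. Origin: centre of the underside. Leave it where it is.
- jug: Steel vacuum jug with black lid and handle, 108 mm across, 214 mm high, to the right of the caddy; the handle reaches 94 mm from its axis. Origin: centre of the underside. Leave it where it is.
Mind the look-alikes: they are no part of the job. What is shaped like the choc but blue is not meant. There is more than one size of the straw; the job needs the larger.

How it is judged:
By the outcome, as a careful person would: the job done as asked, in the order asked, and still so for the second after the job is handed in, with the robot touching nothing.
It also fails if it takes over 42 s, if anything falls off the work surface, if the arm or the gripper's body presses on something with over 40 N, if the wrist force passes 120 N, or if a joint passes its speed limit or range.

## Working session

There is one attempt and no reset: what is moved stays moved. The work goes in short steps, Python scripts to look and compute and a tool call to move; the robot and the scene stay as the last step left them, time stands still between calls to the robot, and variables do not carry over. Pictures are saved under pics/ and viewed, about 8 in all and at most 12, crops included, and the job is handed in when it is done.

Besides the shell and the picture viewer there is one more tool, called after ">>>" by a JSON object that holds its "name" and its "arguments", one argument or row to a line. step_arm: Moves the arm, as the interface text tells. Its arguments: {"type":"object","properties":{"moves":{"type":"array"},"squeeze":{"type":"number"}},"required":["moves"]}

```bash
mkdir -p pics; cat > h.py <<'E'
import numpy as np, cv2
from rig import sensors, optics, close_job, models
def world(cam, depth, u, v, r=1):
    i=optics.camera_info(cam); K=np.array(i['mtx']); T=np.array(i['extrinsics'])
    d=depth[v-r:v+r+1,u-r:u+r+1]; d=np.median(d[d>0])
    p=np.array([(u-K[0,2])*d/K[0,0], -(v-K[1,2])*d/K[1,1], -d, 1])
    return (np.linalg.inv(T)@p)[:3]
def cloud(cam, depth):
    i=optics.camera_info(cam); K=np.array(i['mtx']); T=np.array(i['extrinsics'])
    v,u=np.mgrid[:420,:560]; d=depth
    p=np.stack([(u-K[0,2])*d/K[0,0], -(v-K[1,2])*d/K[1,1], -d, np.ones_like(d)],-1)
    return (p@np.linalg.inv(T).T)[...,:3]
def snap(cam,name):
    a,d=optics.camera(cam); cv2.imwrite(f'pics/{name}.png',a[...,::-1]); np.save(f'pics/{name}.npy',d); return a,d
E
python3 - <<'E'
from h import *
ims=[]
for c in ('top','side'):
    a,d=snap(c,c+'0')
    i=optics.camera_info(c); print(c,{k:np.round(v,3).tolist() for k,v in i.items() if k!='extrinsics'}, np.round(np.linalg.inv(i['extrinsics']),2).tolist())
    for n in ('caddy','choc','straw','vanilla','choc_cap_tab','straw_cap_tab','vanilla_cap_tab','cup','plates','jug'):
        print(n,[(np.round(o['xyz']).tolist(),round(o['conf'],2)) for o in models.search_frame(n,c)])
s=sensors.get_state(); print(s)
E
```

```text
top {'mtx': [[384.465, 0.0, 281.426], [0.0, 384.465, 209.02], [0.0, 0.0, 1.0]]} [[-0.01, 1.0, -0.08, 522.04], [-1.0, -0.01, -0.01, -21.02], [-0.01, 0.08, 1.0, 1260.11], [0.0, 0.0, 0.0, 1.0]]
caddy [([565.0, 76.0, 74.0], 0.97)]
choc [([418.0, 147.0, 158.0], 0.72), ([574.0, 96.0, 153.0], 0.55)]
straw [([556.0, 34.0, 171.0], 0.7), ([439.0, 376.0, 43.0], 0.66), ([447.0, -19.0, 116.0], 0.5), ([768.0, 15.0, 6.0], 0.31)]
vanilla [([578.0, 168.0, 161.0], 0.69)]
choc_cap_tab [([607.0, 96.0, 191.0], 0.74), ([415.0, 151.0, 166.0], 0.69)]
straw_cap_tab [([555.0, 34.0, 172.0], 0.73), ([447.0, -14.0, 125.0], 0.56)]
vanilla_cap_tab [([539.0, -383.0, 163.0], 0.72), ([579.0, 181.0, 165.0], 0.69)]
cup [([769.0, 16.0, 6.0], 0.86)]
plates [([440.0, 373.0, 42.0], 0.91), ([536.0, -381.0, 163.0], 0.73), ([574.0, 96.0, 151.0], 0.67)]
jug [([535.0, -381.0, 163.0], 0.58)]
side {'mtx': [[387.218, 0.0, 285.514], [0.0, 387.218, 216.413], [0.0, 0.0, 1.0]]} [[0.88, 0.34, -0.34, 309.71], [-0.48, 0.6, -0.64, -569.99], [-0.01, 0.72, 0.69, 683.05], [0.0, 0.0, 0.0, 1.0]]
caddy [([545.0, 6.0, 41.0], 0.65), ([520.0, -421
[... 530 characters left out ...]
516.0, -421.0, 177.0], 0.97)]
{'time': 1.1, 'qpos': array([-1.35678775e+00,  1.15990648e-01,  1.44155749e+00, -1.44587510e-05,
        1.58400188e+00, -3.77709029e-02]), 'joint_vel': array([-0.00029257,  0.00071962, -0.00021022, -0.00094638, -0.00086743,
        0.00072313]), 'joint_efforts': array([ 3.79324469e-03, -7.21034145e+01, -6.22743630e+01,  7.82168750e-02,
        1.84533745e-02, -3.83511505e-06]), 'eef_pos': array([ 168.17153115, -653.73598775,  209.2788567 ]), 'orientation': array([-0.08879794, -0.70150723, -0.08876701,  0.70151476]), 'ft_force': array([ 0.70761469, -0.16548167,  0.08730471]), 'torque': array([ 0.00546651,  0.0520578 , -0.02821097]), 'opening': 92.48177246138044}
```

View pics/top0.png

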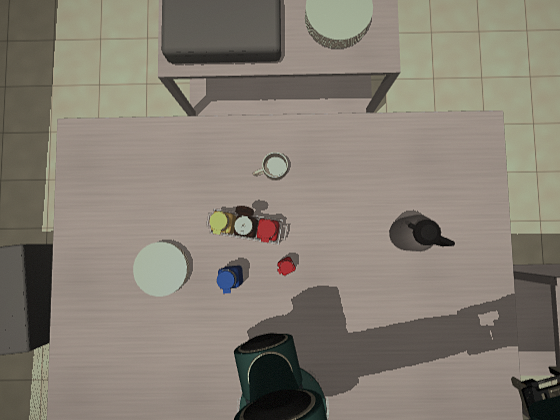

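View pics/side0.png

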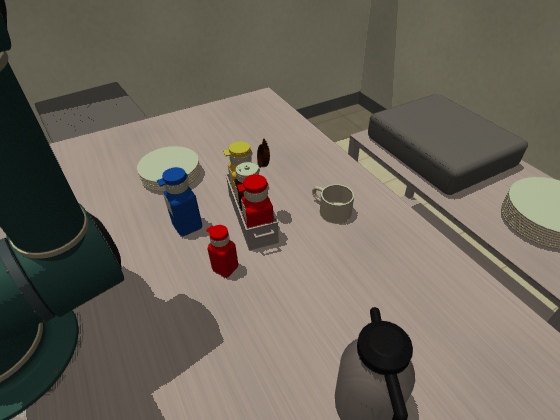

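The top view shows the caddy at about px (245,227): vanilla on the left (220,222), choc open in the middle (244,226) with its lid standing behind it (244,211), and the red strawberry on the right (268,230). The blue bottle (229,278) and the small red one (287,266) are decoys in front. Next I'll measure the lids.

```bash
python3 - <<'E'
from h import *
for c in ('top','side'):
    P=cloud(c,np.load(f'pics/{c}0.npy')); a=cv2.imread(f'pics/{c}0.png'); hsv=cv2.cvtColor(a,cv2.COLOR_BGR2HSV)
    print(c)
    for n,(x,y) ,zr in (('straw',(562,28),(160,178)),('vanilla',(580,166),(160,178)),('choc',(574,96),(148,162)),('choclid',(608,95),(160,235)),('blue',(415,148),(160,180)),('small',(447,-17),(115,135))):
        m=(np.hypot(P[...,0]-x,P[...,1]-y)<(45 if n!='choclid' else 30))&(P[...,2]>zr[0])&(P[...,2]<zr[1])
        if n=='choc': m&=(hsv[...,1]<90)
        q=P[m]
        if len(q)<5: print(n,len(q)); continue
        cc,r=cv2.minEnclosingCircle(q[:,:2].astype(np.float32))
        print(n,len(q),'mean',q.mean(0).round(1),'zmed',np.median(q[:,2]).round(1),'min',q.min(0).round(),'max',q.max(0).round(),'circ',np.round(cc,1),round(r,1))
    # caddy rim: z 60..76
    m=(abs(P[...,0]-570)<80)&(abs(P[...,1]-97)<150)&(P[...,2]>66)&(P[...,2]<78)
    q=P[m][:,:2].astype(np.float32); print('rim',len(q),cv2.minAreaRect(q))
# crop
for c,(u,v) in (('top',(250,240)),('side',(235,200))):
    a=cv2.imread(f'pics/{c}0.png')[v-60:v+60,u-70:u+70]; cv2.imwrite(f'pics/crop_{c}.png',cv2.resize(a,None,fx=4,fy=4,interpolation=cv2.INTER_CUBIC))
a=np.hstack([cv2.imread(f'pics/crop_{c}.png') for c in('top','side')]); cv2.imwrite('pics/crops.png',cv2.resize(a,(800,343)))
E
```

```text
top
straw 289 mean [553.9  35.2 169. ] zmed 169.5 min [521.  10. 160.] max [584.  58. 175.] circ [552.2  34.6] 32.9
vanilla 293 mean [578.3 171.8 168.8] zmed 169.5 min [545. 122. 160.] max [609. 198. 176.] circ [575.8 160.3] 38.4
choc 258 mean [569.8 102.2 156.2] zmed 156.3 min [544.  77. 149.] max [602. 129. 162.] circ [573.1 102.6] 29.7
choclid 153 mean [608.4  95.4 188.2] zmed 192.7 min [595.  71. 160.] max [621. 122. 222.] circ [607.4  95.9] 25.8
blue 267 mean [414.6 151.6 166.5] zmed 166.7 min [379. 128. 160.] max [440. 176. 173.] circ [409.  149.5] 31.7
small 146 mean [444.8 -17.9 122.7] zmed 123.0 min [426. -37. 115.] max [464.   7. 129.] circ [442.3 -16.8] 24.2
rim 254 ((569.5974731445312, 103.31059265136719), (218.06236267089844, 77.2916259765625), 79.81909942626953)
side
straw 378 mean [554.9  31.2 167.2] zmed 168.3 min [523.   9. 160.] max [584.  60. 171.] circ [552.7  35.3] 31.7
vanilla 281 mean [579.5 167.8 167. ] zmed 168.1 min [546. 145. 160.] max [609. 195. 171.] circ [577.2 171.3] 31.7
choc 281 mean [570.5  99.7 154.9] zmed 155.0 min [545.  77. 148.] max [602. 129. 162.] circ [573.8 103. ] 30.0
choclid 265 mean [610.4  93.4 186.3] zmed 184.8 min [597.  69. 160.] max [622. 122. 219.] circ [607.3  95.3] 26.6
blue 292 mean [416.8 149.2 165. ] zmed 165.2 min [392. 126. 160.] max [442. 178. 169.] circ [417.6 151.7] 25.9
small 250 mean [446.1 -21.2 121.5] zmed 122.1 min [429. -40. 115.] max [466.   6. 125.] circ [444.5 -16.5] 23.7
rim 372 ((571.5060424804688, 101.86438751220703), (217.85202026367188, 77.54269409179688), 79.89830017089844)
```

View pics/crops.png

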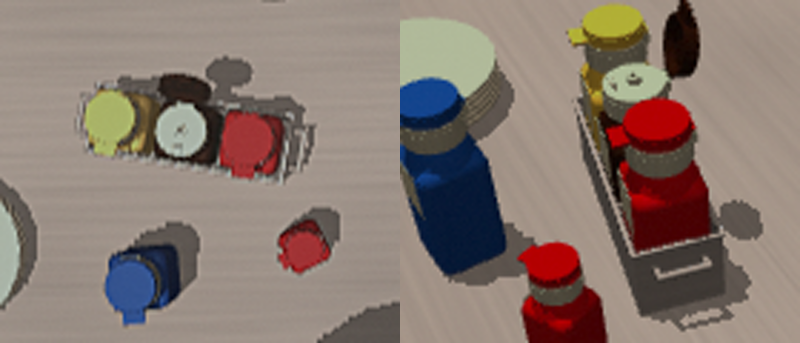

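>>> {"name": "step_arm", "arguments": {
  "moves": [
    [0.107,0,0,-25,0,0,0],
    [0.107,0,0,-25,0,0,0],
    [0.107,0,0,-25,0,0,0],
    [0.107,0,0,-25,0,0,0],
    [0,0,0,0,-54.4,-23.3,0],
    [0,0,0,0,-54.4,-23.3,0],
    [0,0,0,0,-54.4,-23.3,0],
    [0,0,0,0,-54.4,-23.3,0],
    [0,0,0,0,-54.4,-23.3,0],
    [0,0,0,0,-54.4,-23.3,0],
    [0,0,0,0,-54.4,-23.3,0],
    [0,0,0,0,-54.4,-23.3,0]
  ],
  "squeeze": 10
}}

```text
time: 2.6
eef_pos: [428.6, -256.2, 309.5]
orientation: [-0.062, 0.705, -0.062, -0.704]
ft_force: [0.6, 0.0, 0.7]
opening: 0.4
```

>>> {"name": "step_arm", "arguments": {
  "moves": [
    [0,0,0,0,-54,-23.1,0],
    [0,0,0,0,-54,-23.1,0],
    [0,0,0,0,-54,-23.1,0],
    [0,0,0,0,-54,-23.1,0],
    [0,0,0,0,-54,-23.1,0],
    [0,0,0,0,-54,-23.1,0],
    [0,0,0,0,-54,-23.1,0],
    [0,0,0,0,0,0,0]
  ]
}}

```text
time: 3.6
eef_pos: [654.5, 88.9, 307.7]
orientation: [0.061, -0.704, 0.061, 0.705]
ft_force: [-0.3, -0.0, 0.7]
opening: 0.5
```

>>> {"name": "step_arm", "arguments": {
  "moves": [
    [0,0,0,48.5,0,0,0],
    [0,0,0,48.5,0,0,0],
    [0,0,0,0,0,12,0],
    [0,0,0,0,0,12,0],
    [0,0,0,0,0,13,0]
  ]
}}

```text
time: 4.22
eef_pos: [616.6, 92.4, 215.1]
orientation: [-0.063, 0.706, -0.062, -0.703]
ft_force: [0.1, -0.4, 0.2]
opening: 0.5
```

```bash
python3 - <<'E'
from h import *
for c in ('side',):
    snap(c,c+'1'); a=cv2.imread(f'pics/{c}1.png')[90:290,140:400]; cv2.imwrite('pics/s1.png',cv2.resize(a,None,fx=3,fy=3,interpolation=cv2.INTER_CUBIC))
E
```

```text
(no output)
```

View pics/s1.png

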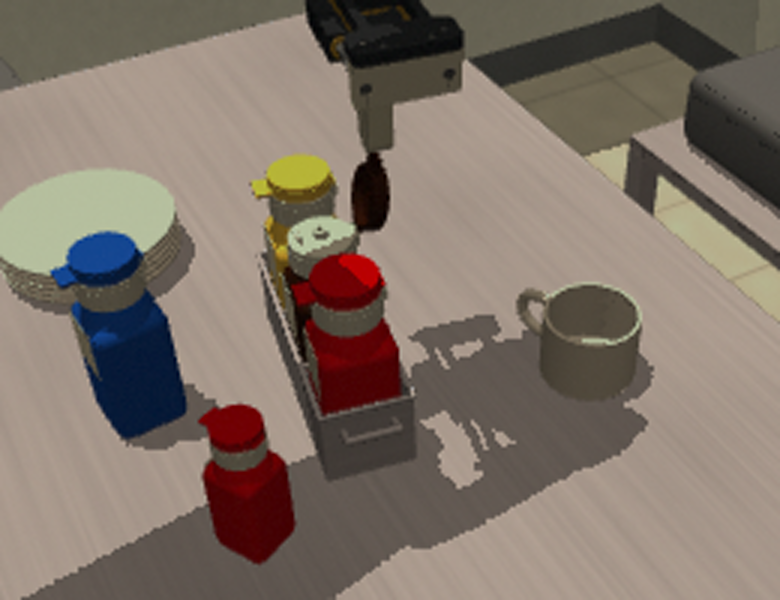

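The finger is behind the upright choc lid: its tip, at about crop px (375,150), is hidden by the lid's top. I'll sweep it forward and down.

>>> {"name": "step_arm", "arguments": {
  "moves": [
    [0,0,0,0,0,7.5,0],
    [0,0,0,-1,0,7.5,0],
    [0,0,0,1,0,10,0],
    [0,0,0,3,0,10,0],
    [0,0,0,5,0,9,0],
    [0,0,0,6,0,9,0],
    [0,0,0,0,0,0,0]
  ]
}}

```text
time: 5.15
eef_pos: [564.1, 101.7, 197.7]
orientation: [0.062, -0.704, 0.062, 0.705]
ft_force: [0.4, 0.2, 0.1]
opening: 0.7
```

```bash
python3 - <<'E'
from h import *
for c in ('side',):
    snap(c,c+'2'); a=cv2.imread(f'pics/{c}2.png')[110:260,190:390]; cv2.imwrite('pics/s2.png',cv2.resize(a,None,fx=3.5,fy=3.5,interpolation=cv2.INTER_CUBIC))
E
```

```text
(no output)
```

View pics/s2.png

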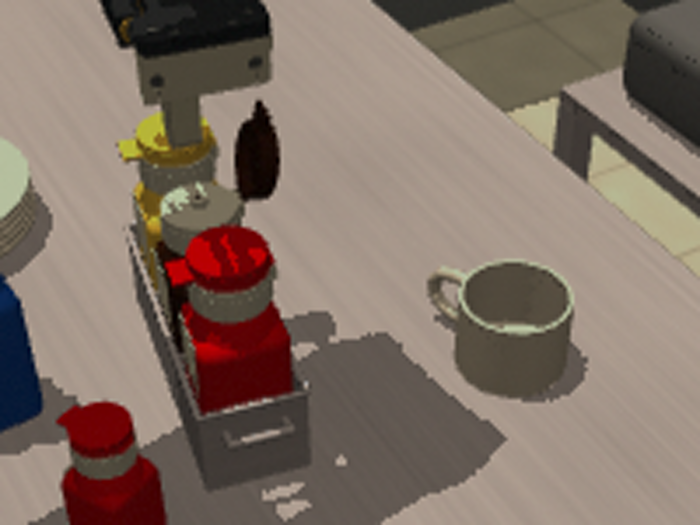

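```bash
python3 - <<'E'
from h import *
i=optics.camera_info('side');K=np.array(i['mtx']);T=np.array(i['extrinsics'])
def proj(p):
    q=T@np.r_[p,1]; return K[:2,:2].diagonal()*[q[0],-q[1]]/-q[2]+K[:2,2]
for n,tcp,(u0,v0,f) in (('1',(616.6,92.4,215.1),(140,90,3)),('2',(564.1,101.7,197.7),(190,110,3.5))):
    P=cloud('side',np.load(f'pics/side{n}.npy'))
    t=np.array(tcp); print(n,'tip crop px',(proj(t-[0,0,17])-[u0,v0])*f,'tcp',(proj(t)-[u0,v0])*f)
    a=cv2.imread(f'pics/side{n}.png').astype(int)
    h=cv2.cvtColor(a.astype('uint8'),cv2.COLOR_BGR2HSV)
    m=(np.hypot(P[...,0]-608,P[...,1]-95)<32)&(P[...,2]>158)&(P[...,2]<240)&(a.max(-1)<75)
    print('lid',m.sum(),P[m].min(0).round(),P[m].max(0).round(),P[m].mean(0).round(1))
    m=(np.hypot(P[...,0]-t[0],P[...,1]-t[1])<40)&(P[...,2]>t[2]-40)&(P[...,2]<t[2]+25)&(a.max(-1)>=75)
    q=P[m]; 
    for z in range(int(t[2])-40,int(t[2])+25,6):
        k=q[(q[:,2]>z)&(q[:,2]<z+6)]
        if len(k): print(z,len(k),k.min(0).round(),k.max(0).round())
print(sensors.get_state()['eef_pos'])
E
```

```text
1 tip crop px [376.46700031 176.42296066] tcp [375.29357407 156.81638713]
lid 295 [597.  69. 158.] [622. 122. 239.] [610.1  92.1 190.6]
175 1 [609. 123. 180.] [609. 123. 180.]
199 4 [612.  79. 200.] [624. 111. 202.]
217 1 [617.  88. 218.] [617.  88. 218.]
223 5 [608.  81. 226.] [621. 102. 228.]
235 5 [606.  75. 237.] [621. 107. 239.]
2 tip crop px [185.33800306 175.19249801] tcp [182.88190642 152.8613446 ]
lid 264 [597.  70. 159.] [621. 122. 218.] [610.1  93.7 185.1]
157 20 [551.  96. 158.] [575. 108. 163.]
163 1 [565. 102. 164.] [565. 102. 164.]
205 5 [555.  92. 208.] [568. 110. 210.]
211 1 [557. 110. 213.] [557. 110. 213.]
217 6 [557.  84. 219.] [570. 115. 223.]
[564.58355327 101.69594064 198.11076209]
```

```bash
python3 - <<'E'
from h import *
P=cloud('side',np.load('pics/side2.npy'))
for v in range(134,172,2):
    print(v,[tuple(P[v,u].round().astype(int).tolist()) for u in (238,241,244)])
a=cv2.imread('pics/side2.png')[100:190,205:295]; cv2.imwrite('pics/s2b.png',cv2.resize(a,None,fx=6.5,fy=6.5,interpolation=cv2.INTER_NEAREST))
E
```

```text
134 [(529, 21, 301), (535, 20, 300), (540, 18, 299)]
136 [(529, 20, 298), (534, 20, 296), (539, 17, 296)]
138 [(528, 19, 294), (534, 20, 292), (565, 84, 247)]
140 [(553, 88, 244), (559, 86, 243), (565, 84, 242)]
142 [(553, 89, 238), (558, 85, 239), (565, 86, 236)]
144 [(554, 93, 231), (558, 87, 233), (564, 85, 232)]
146 [(554, 96, 224), (558, 87, 228), (564, 85, 227)]
148 [(554, 97, 218), (557, 86, 224), (564, 87, 221)]
150 [(556, 105, 208), (556, 86, 219), (564, 88, 216)]
152 [(574, 154, 168), (580, 149, 169), (586, 147, 168)]
154 [(572, 151, 165), (579, 148, 164), (586, 148, 162)]
156 [(572, 152, 159), (578, 149, 158), (585, 148, 156)]
158 [(571, 150, 154), (577, 148, 153), (585, 148, 151)]
160 [(571, 154, 146), (577, 149, 148), (584, 147, 146)]
162 [(570, 151, 143), (577, 149, 142), (583, 147, 141)]
164 [(569, 150, 138), (567, 124, 155), (572, 119, 156)]
166 [(557, 120, 155), (564, 118, 154), (565, 102, 164)]
168 [(552, 105, 161), (560, 109, 156), (565, 104, 157)]
170 [(552, 107, 154), (557, 103, 155), (562, 97, 157)]
```

View pics/s2b.png

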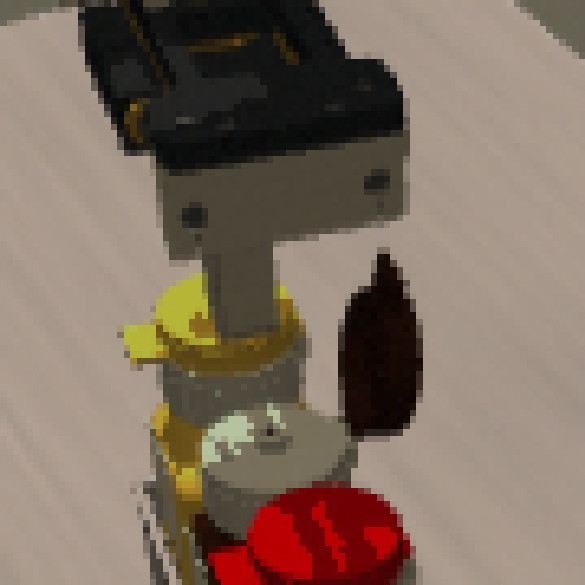

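The fingertip really sits about 17 mm above the reported TCP: it is at z≈215 when the TCP reads 198. So it passed just over the lid without touching it. I'll repeat the sweep lower, allowing for this offset.

>>> {"name": "step_arm", "arguments": {
  "moves": [
    [0,0,0,-40,0,0,0],
    [0,0,0,0,0,-46,0],
    [0,0,0,0,0,-46,0],
    [0,0,0,28,0,0,0],
    [0,0,0,29,0,0,0],
    [0,0,0,0,0,12,0],
    [0,0,0,0,0,12,0],
    [0,0,0,0,0,13,0],
    [0,0,0,0,0,0,0]
  ]
}}

```text
time: 6.32
eef_pos: [618.4, 92.3, 182.8]
orientation: [-0.062, 0.705, -0.062, -0.704]
ft_force: [-0.0, -0.8, 0.4]
opening: 0.7
```

```bash
python3 - <<'E'
from h import *
snap('side','side3'); a=cv2.imread('pics/side3.png')[70:210,200:360]; cv2.imwrite('pics/s3.png',cv2.resize(a,None,fx=4,fy=4,interpolation=cv2.INTER_NEAREST))
s=sensors.get_state(); print(s['eef_pos'],s['ft_force'])
E
```

```text
[618.7831495   92.20833148 182.44043457] [ 0.79113439 -0.33354385 -0.51925235]
```

View pics/s3.png

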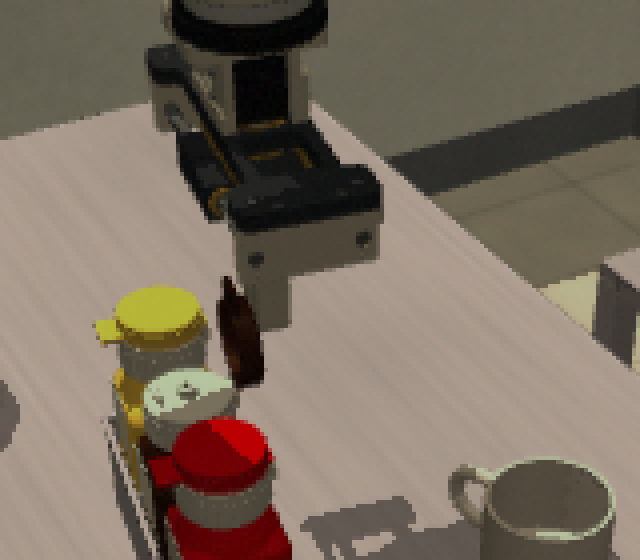

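The fingertip is now behind the choc lid (crop px (265,330)) and tips it forward (lid at 240,330). I'll continue along the arc.

>>> {"name": "step_arm", "arguments": {
  "moves": [
    [0,0,0,0,0,8,0],
    [0,0,0,0,0,8,0],
    [0,0,0,1,0,10,0],
    [0,0,0,3,0,10,0],
    [0,0,0,5,0,9,0],
    [0,0,0,7,0,9,0],
    [0,0,0,4,0,4,0],
    [0,0,0,4,0,3,0],
    [0,0,0,0,0,0,0]
  ]
}}

```text
time: 7.5
eef_pos: [559.9, 102.6, 159.0]
orientation: [-0.062, 0.706, -0.062, -0.703]
ft_force: [2.1, -1.6, 11.7]
opening: 0.2
```

```bash
python3 - <<'E'
from h import *
snap('side','side4'); a=cv2.imread('pics/side4.png')[90:200,190:320]; cv2.imwrite('pics/s4.png',cv2.resize(a,None,fx=5,fy=5,interpolation=cv2.INTER_NEAREST))
s=sensors.get_state(); print(s['eef_pos'],s['ft_force'])
E
```

```text
[559.93687174 102.64805484 159.01423092] [ 1.55045462 -1.63822538 13.17974311]
```

View pics/s4.png

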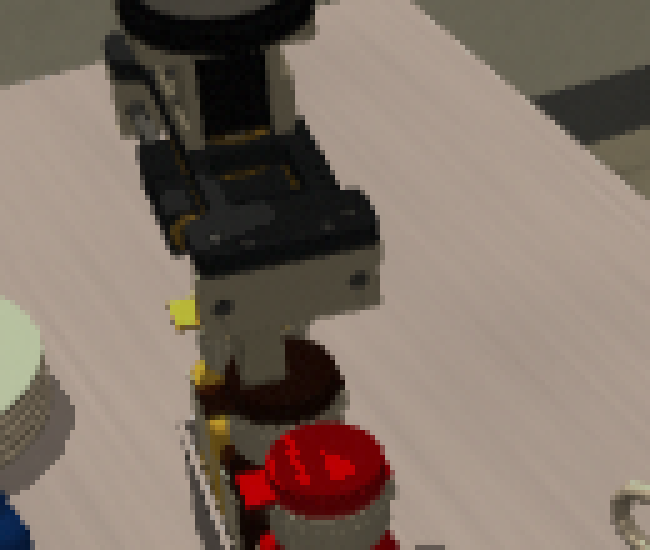

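The finger is on the brown lid (crop px (265,375)), which looks nearly flat, with 13 N on it. I'll back off and check that it stays shut.

>>> {"name": "step_arm", "arguments": {
  "moves": [
    [0,0,0,-2,0,0,0],
    [0,0,0,-20,0,0,0],
    [0,0,0,-40,0,0,0],
    [0,0,0,-40,0,-20,0],
    [0,0,0,0,0,0,0]
  ]
}}

```text
time: 8.18
eef_pos: [580.1, 99.1, 263.3]
orientation: [-0.063, 0.706, -0.062, -0.703]
ft_force: [-0.4, 0.4, 0.1]
opening: 0.1
```

```bash
python3 - <<'E'
from h import *
s=sensors.get_state(); print(s['eef_pos'],s['ft_force'])
a,d=snap('side','side5'); P=cloud('side',d)
for n,x,y in (('straw',558.2,33.6),('choc',570.5,102.6),('van',582.8,171.5)):
    L=(P[...,:2]-[x,y])@np.array([[.985,.175],[-.175,.985]]) # s, lat
    m=(np.hypot(L[...,0],L[...,1])<24)&(P[...,2]>145)&(P[...,2]<185)
    q=P[m]; A=np.c_[L[m],np.ones(m.sum())]
    f=m&(P[...,2]>163); print(n,m.sum(),'zmed',np.median(q[:,2]).round(1),'plane(top)',np.linalg.lstsq(np.c_[L[f],np.ones(f.sum())],P[f][:,2],rcond=None)[0].round(3))
    t=(abs(L[...,1])<15)&(L[...,0]<-27)&(L[...,0]>-55)&(P[...,2]>145)&(P[...,2]<240)
    print('  tab',t.sum(),L[t].min(0).round(1),P[t].mean(0).round(1), 'above', ((np.hypot(L[...,0],L[...,1])<60)&(abs(L[...,1])<24)&(P[...,2]>180)&(P[...,2]<225)).sum())
a=cv2.imread('pics/side5.png')[90:200,190:320]; cv2.imwrite('pics/s5.png',cv2.resize(a,None,fx=5,fy=5,interpolation=cv2.INTER_NEAREST))
E
```

```text
[580.06464304  99.14712681 263.27394195] [-0.3653278   0.41748378  0.0909725 ]
straw 354 zmed 168.1 plane(top) [1.00000e-02 4.00000e-02 1.68449e+02]
  tab 36 [-36.4 -10. ] [526.7  38.6 161. ] above 0
choc 241 zmed 168.5 plane(top) [-5.0000e-03  2.7000e-02  1.6862e+02]
  tab 33 [-37.6 -11. ] [538.4 106.6 161.1] above 0
van 252 zmed 168.2 plane(top) [1.70000e-02 3.10000e-02 1.68448e+02]
  tab 24 [-36.2 -10.1] [551.6 176.7 160.6] above 0
```

View pics/s5.png

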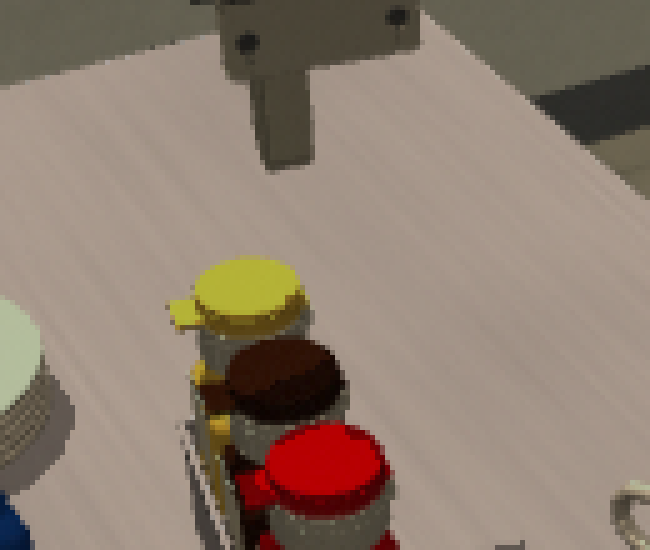

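The choc lid stays shut and flat: its plane is at z 168.6, level with the two other lids. The press also puts the tip about 10 mm behind the TCP along the tool. Next I'll go in front of the strawberry tab and tilt the tool.

>>> {"name": "step_arm", "arguments": {
  "moves": [
    [0,0,0,0,34.2,32.5,0],
    [0,0,0,0,34.2,32.5,0],
    [0,0.153,0,0,0,0,0],
    [0,0.153,0,0,0,0,0],
    [0,0.153,0,0,0,0,0],
    [0,0.153,0,0,0,0,0],
    [0,0,0,25.8,0,18.1,0],
    [0,0,0,25.8,0,18.1,0],
    [0,0,0,0,0,0,0]
  ]
}}

```text
time: 9.35
eef_pos: [501.4, 43.2, 193.2]
orientation: [-0.04, 0.883, -0.078, -0.461]
ft_force: [0.2, 0.6, 1.1]
opening: 0.2
```

```bash
cat > tip.py <<'E'
from h import *
import sys
from scipy.spatial.transform import Rotation as Ro
n=sys.argv[1]
s=sensors.get_state(); t=s['eef_pos']; q=s['orientation']; R=Ro.from_quat(np.r_[q[1:],q[0]]).as_matrix()
L=lambda p:(p-[558.2,33.6,0])@np.array([[.985,.175,0],[-.175,.985,0],[0,0,1]])
print('TCP local',L(t).round(1),'R',R.round(3).tolist(),'F',s['ft_force'].round(1))
a,d=snap('side',n); P=cloud('side',d)
Q=(P-t)@R   # tool coordinates
m=(abs(Q[...,0]+15)<50)&(abs(Q[...,1])<26)&(abs(Q[...,2])<20)&(d>0)&~((a[...,0]>100)&(a[...,1]<70))
for x in range(-60,36,6):
    k=Q[m&(Q[...,0]>=x)&(Q[...,0]<x+6)]
    if len(k): print(x,len(k),k.min(0).round(1),k.max(0).round(1))
i=optics.camera_info('side');K=np.array(i['mtx']);T=np.array(i['extrinsics'])
def proj(p):
    c=T@np.r_[p,1]; return K[:2,:2].diagonal()*[c[0],-c[1]]/-c[2]+K[:2,2]
u0,v0=180,100
b=cv2.resize(a[v0:v0+120,u0:u0+140],None,fx=5,fy=5,interpolation=cv2.INTER_NEAREST)[...,::-1].copy()
for off,col in (((-10,0,-7.5),(255,0,255)),((17,0,-7.5),(255,255,0))):
    cv2.circle(b,tuple(((proj(t+R@np.array(off))-[u0,v0])*5).astype(int).tolist()),4,col,-1)
cv2.imwrite(f'pics/{n}c.png',b)
E
python3 tip.py side6
```

```text
TCP local [-57.7  -0.5 193.2] R [[0.562, -0.175, -0.808], [-0.101, -0.985, 0.143], [-0.821, 0.001, -0.571]] F [0.2 0.6 1.1]
-60 4 [-58.6 -11.8  -9.8] [-54.5  -5.3  -9.2]
-54 10 [-52.9 -12.4  -9.8] [-48.2  18.3   7.4]
-48 27 [-47.9  -9.9  -9.9] [-42.1  19.3   7.8]
-42 37 [-42.  -15.9 -10. ] [-36.2  18.5   7.7]
-36 34 [-35.9 -10.9 -10.2] [-30.1  19.3   8.6]
-30 31 [-29.7 -11.5 -10. ] [-24.1  17.9   7.6]
-24 33 [-23.8 -14.3  -9.9] [-18.1  18.3   8.4]
-18 17 [-17.4 -10.5 -10.2] [-12.2  13.5   6.8]
-12 5 [-11.6   0.6 -10.1] [-9.6  8.9  6.7]
```

View pics/side6c.png

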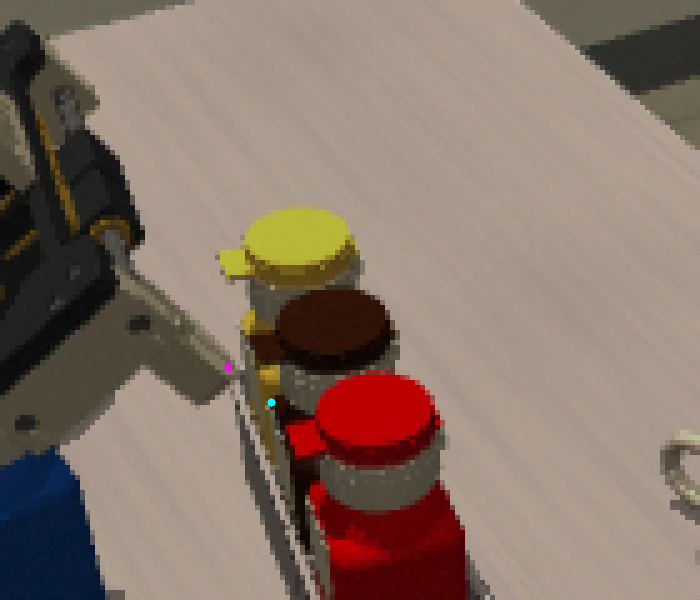

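The tip is confirmed 10 mm behind the TCP along the tool (magenta mark at px (228,368)). The red tab is at (303,440). I'll go down in front of it and then in under the tab.

>>> {"name": "step_arm", "arguments": {
  "moves": [
    [0,0,0,26.4,0,17.3,0],
    [0,0,0,26.4,0,17.3,0],
    [0,0,0,6.3,0,-9,0],
    [0,0,0,6.3,0,-9,0],
    [0,0,0,0,0,0,0]
  ]
}}

```text
time: 10.02
eef_pos: [527.5, 38.8, 134.8]
orientation: [-0.041, 0.884, -0.078, -0.459]
ft_force: [-1.3, 0.4, -0.4]
opening: 0.7
```

```bash
python3 tip.py side7 | head -1
```

```text
TCP local [-31.2  -0.3 134.8] R [[0.566, -0.176, -0.805], [-0.101, -0.984, 0.144], [-0.818, -0.0, -0.575]] F [-1.3  0.4 -0.4]
```

View pics/side7c.png

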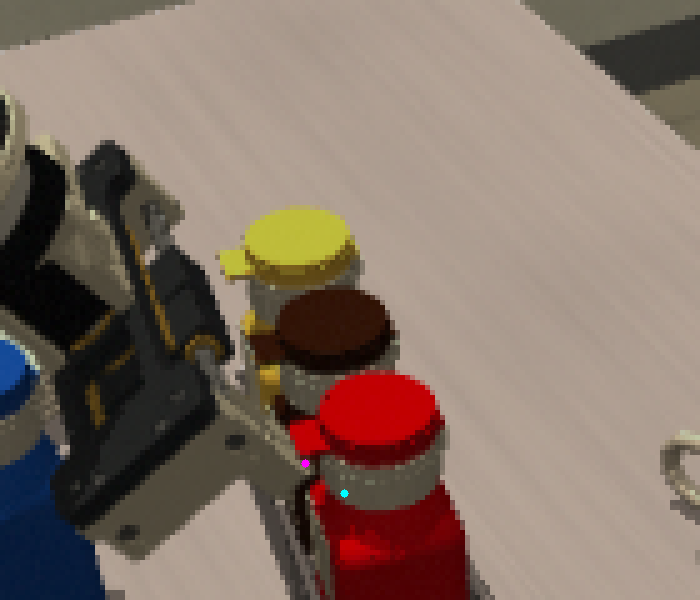

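The fingertip is under the red tab (px (305,460)) and touching lightly. Now I'll lift.

>>> {"name": "step_arm", "arguments": {
  "moves": [
    [0,0,0,-3.3,0,-2.3,0],
    [0,0,0,-3.3,0,-2.3,0],
    [0,0,0,-3.3,0,-2.3,0],
    [0,0,0,0,0,0,0]
  ]
}}

```text
time: 10.58
eef_pos: [526.3, 39.1, 145.8]
orientation: [-0.041, 0.884, -0.078, -0.459]
ft_force: [-0.9, -0.9, -1.2]
opening: 0.5
```

```bash
python3 tip.py side8 | head -1; python3 - <<'E'
from h import *
P=cloud('side',np.load('pics/side8.npy')); a=cv2.imread('pics/side8.png')
L=(P-[558.2,33.6,0])@np.array([[.985,.175,0],[-.175,.985,0],[0,0,1]])
m=(a[...,2]>90)&(a[...,1]<60)&(a[...,0]<60)&(abs(L[...,0])<70)&(abs(L[...,1])<35)&(L[...,2]>156)
q=L[m]; print(len(q),q.min(0).round(1),q.max(0).round(1),q.mean(0).round(1))
E
```

```text
TCP local [-3.240e+01 -1.000e-01  1.458e+02] R [[0.566, -0.175, -0.805], [-0.101, -0.985, 0.143], [-0.818, -0.0, -0.575]] F [-0.9 -0.9 -1.2]
328 [-30.6 -23.  156.3] [ 33.6  26.6 172.9] [  2.6  -0.6 168.5]
```

```bash
cat > lid.py <<'E'
from h import *
import sys
P=cloud('side',np.load(f'pics/{sys.argv[1]}.npy')); a=cv2.imread(f'pics/{sys.argv[1]}.png')
L=(P-[558.2,33.6,0])@np.array([[.985,.175,0],[-.175,.985,0],[0,0,1]])
red=(a[...,2]>80)&(a[...,1]<60)&(a[...,0]<60)&(abs(L[...,0])<80)&(abs(L[...,1])<35)
m=red&(L[...,2]>164)&(np.hypot(L[...,0],L[...,1])<23)
print('plane ds,dy,z0',np.linalg.lstsq(np.c_[L[m][:,:2],np.ones(m.sum())],L[m][:,2],rcond=None)[0].round(3))
m=red&(L[...,2]>165); cc,r=cv2.minEnclosingCircle(L[m][:,:2].astype(np.float32)); print('disc',cc,r)
m=red&(L[...,2]>150)
for s in range(-70,70,8):
    k=L[m&(L[...,0]>=s)&(L[...,0]<s+8)]
    if len(k): print(s,len(k),k[:,1:].min(0).round(),k[:,1:].max(0).round())
print('lower body red s-range', L[red&(L[...,2]<110)&(L[...,2]>75)].min(0).round(1), L[red&(L[...,2]<110)&(L[...,2]>75)].max(0).round(1))
E
for n in side6 side8; do echo $n; python3 lid.py $n; done
```

```text
side6
plane ds,dy,z0 [-9.00000e-03  9.00000e-03  1.68727e+02]
disc (0.496098130941391, 1.0421466827392578) 25.937278747558594
-38 20 [-10. 160.] [ 11. 163.]
-30 31 [-11. 160.] [ 11. 171.]
-22 44 [-18. 156.] [ 20. 171.]
-14 58 [-24. 156.] [ 25. 171.]
-6 60 [-23. 155.] [ 27. 171.]
2 56 [-24. 154.] [ 26. 170.]
10 49 [-23. 154.] [ 22. 170.]
18 30 [-14. 155.] [ 18. 171.]
26 2 [ -5. 158.] [ -1. 159.]
lower body red s-range [-30.3 -30.   89.9] [ 30.4   7.8 110. ]
side8
plane ds,dy,z0 [1.4000e-02 1.1000e-02 1.6957e+02]
disc (2.5594491958618164, -0.3415322005748749) 29.10268211364746
-38 2 [ -5. 164.] [  5. 164.]
-30 27 [ -9. 161.] [ 11. 165.]
-22 33 [-13. 158.] [ 12. 172.]
-14 51 [-20. 158.] [ 17. 173.]
-6 58 [-24. 157.] [ 24. 173.]
2 60 [-25. 154.] [ 26. 172.]
10 53 [-23. 156.] [ 27. 171.]
18 49 [-21. 155.] [ 19. 171.]
26 24 [-15. 159.] [ 14. 170.]
lower body red s-range [-23.9 -30.4  78.9] [ 35.3 -18.1 110. ]
```

>>> {"name": "step_arm", "arguments": {
  "moves": [
    [0,0,0,-2.4,0,-3.5,0],
    [0,0,0,-2.4,0,-3.5,0],
    [0,0,0,0,0,0,0],
    [0,0,0,0,0,0,0]
  ]
}}

```text
time: 11.12
eef_pos: [529.2, 38.5, 153.2]
orientation: [-0.041, 0.884, -0.078, -0.459]
ft_force: [-0.3, -0.5, 0.5]
opening: 0.4
```

```bash
python3 tip.py side9 | head -1; python3 lid.py side9
```

```text
TCP local [-29.4  -0.3 153.2] R [[0.566, -0.175, -0.806], [-0.101, -0.985, 0.143], [-0.818, 0.0, -0.575]] F [-0.3 -0.5  0.5]
plane ds,dy,z0 [0. 0. 0.]
disc (42.770530700683594, 1.570547103881836) 27.392955780029297
26 26 [-21. 158.] [ 19. 170.]
34 67 [-24. 156.] [ 28. 186.]
42 120 [-25. 162.] [ 27. 206.]
50 73 [-24. 180.] [ 17. 217.]
58 3 [ -7. 197.] [ -0. 200.]
lower body red s-range [-29.3 -29.9 103.4] [ 30.6  16.9 110. ]
```

The strawberry lid sprang open. I'll retreat along the tool axis and verify.

>>> {"name": "step_arm", "arguments": {
  "moves": [
    [0,0,0,-25,0,5,0],
    [0,0,0,-55,0,0,0],
    [0,0,0,-55,0,0,0],
    [0,0,0,0,0,0,0]
  ]
}}

```text
time: 11.68
eef_pos: [448.7, 53.5, 263.7]
orientation: [-0.041, 0.885, -0.077, -0.458]
ft_force: [-0.4, 0.4, -0.6]
opening: 0.4
```

```bash
python3 tip.py side10 | head -1; python3 lid.py side10|head -9; python3 - <<'E'
from h import *
for c in('top','side'):
    a,d=snap(c,c+'11'); P=cloud(c,d)
    for n,x,y in (('straw',558.2,33.6),('choc',570.5,102.6),('van',582.8,171.5)):
        m=(np.hypot(P[...,0]-x,P[...,1]-y)<22)&(P[...,2]>140)&(P[...,2]<200); print(c,n,m.sum(),np.median(P[m][:,2]).round(1))
    for n in ('cup','plates','jug'): print(n,[(np.round(o['xyz']).tolist(),round(o['conf'],2)) for o in models.search_frame(n,c)][:1])
a=np.hstack([cv2.resize(cv2.imread('pics/top11.png')[150:310,140:340],(400,320)),cv2.resize(cv2.imread('pics/side11.png')[100:300,120:370],(400,320))]); cv2.imwrite('pics/fin.png',a)
E
```

```text
TCP local [-111.3    0.4  263.7] R [[0.568, -0.174, -0.804], [-0.1, -0.985, 0.143], [-0.817, -0.001, -0.577]] F [-0.4  0.4 -0.6]
plane ds,dy,z0 [0. 0. 0.]
disc (43.65415954589844, 1.3287410736083984) 26.227670669555664
26 24 [-20. 157.] [ 18. 168.]
34 71 [-24. 156.] [ 27. 186.]
42 101 [-24. 164.] [ 24. 204.]
50 84 [-24. 177.] [ 19. 215.]
58 5 [ -8. 197.] [ 11. 213.]
lower body red s-range [-31.  -30.6  75.7] [ 30.   23.5 110. ]
top straw 184 156.7
top choc 189 169.3
top van 185 170.2
cup [([764.0, 15.0, 6.0], 0.79)]
plates [([601.0, 27.0, 181.0], 0.7)]
jug [([538.0, -384.0, 160.0], 0.81)]
side straw 211 155.4
side choc 174 168.6
side van 161 168.5
cup [([762.0, 12.0, 34.0], 0.86)]
plates [([434.0, 360.0, 44.0], 0.87)]
jug [([520.0, -424.0, 177.0], 0.97)]
```

View pics/fin.png

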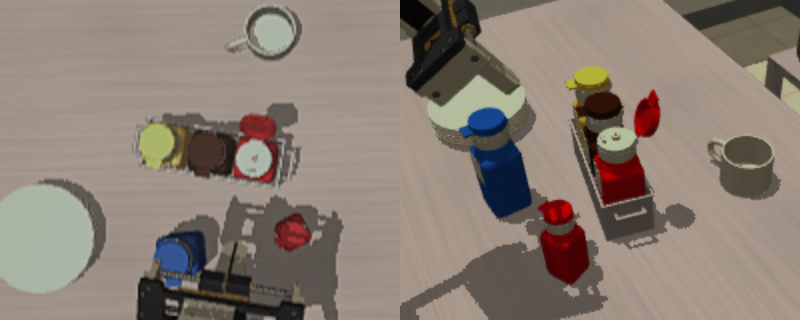

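The choc lid (left crop (208,150)) is shut, the strawberry lid stands open (258,127) and vanilla (158,145) is shut. All three bottles are in the caddy and the gripper is clear, so I'll hand in.

```bash
python3 -c "
from h import *
print(close_job())"
```

```text
the job is handed in; nothing more can be done
None
```

I pressed the chocolate cap shut first, then flicked the strawberry cap open by lifting under its tab, and handed the job in at about 12 s of the 42 s allowed.

**Last checks:**
- **Chocolate:** the lid stayed shut after I let go. Its top is at z≈168.6 mm, the height a shut lid should have.
- **Strawberry:** the lid stands open, leaning slightly back.
- **Vanilla:** the lid is still shut, at z≈168.5 mm, and I never touched it.
- **Everything else:** all three bottles stand in the caddy. The cup and jug were found within a few millimetres of their starting places, and the gripper was clear of everything.

**What failed or disagreed:**
- **First chocolate sweep:** it passed over the lid without touching it. The closed fingertips turned out to be about 10 mm behind the TCP, not 17 mm ahead as stated, so I repeated the sweep lower.
- **Strawberry bottle:** it slid about 3–5 mm back in its cell while I lifted the tab. By the last check it was back within about 1 mm.
- **Plates:** the top camera's network reported them at (601, 27), the open strawberry lid, so I discounted that. The side camera put them at (434, 360) against (437, 371) at the start. The gripper partly hid them from that camera, and the arm never went near them.

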